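Wedge two pine boards tight in a clamping board

TASK

First slide both pine boards along the clamping board until their ends meet the end stop. Then take the hammer and tap the wedge in by its wide end, drawing the hammer back between taps, until it stops advancing and the boards are gripped tight against the fence with the joint between them closed. Move the wedge only with the hammer, leave everything else on the bench where it is, and lay the hammer down flat on the bench, off the clamping board.

Things in the scene. Friction and masses are not known exactly. Their poses are not given: they have to be found in the camera images.
- jig: clamping board, screwed to the bench (fixed): white-faced base 18 thick with battens 24 high on it. Origin on the bench top; +x across the boards to the fence, +y along the boards to the end stop. In mm here: base x -115 to 130, y -200 to 135. Boards home: far board centred at x 65, y 0, near board at x 5, y 0
- fence (a point): point on the inner face of the fence (batten along the far side, face at jig x = 95 from y = -120 to 135), at its top edge, 42 above the bench
- end_stop (a point): point on the inner face of the end stop (batten across the boards' ends, face at jig y = 100 from x = -55 to 95), at its top edge, 42 above the bench
- cleat: slanting batten 170 x 32 x 24 high on the base, opposite the fence, with two black star knobs (tops 46 above the base). Fixed, but set up to 2.5 nearer or farther across the board, which shifts the wedge's tight place by up to 15 along it. Origin on the base at the face towards the wedge; +y along that face, 9.35 degrees askew to the boards; it spans x -32 to 0, y -80 to 90
- board_far: pine board 200 long (y) x 60 wide (x) x 24 thick, 0.14 kg, loose on the base next to the fence; origin at the centre of its underside, 18 above the bench. Starts 1 to 3 short of the fence and 12 to 45 short of the end stop
- board_near: second pine board, same size, mass and origin, beside the first on the side away from the fence. Starts 1 to 4 off the first board and 12 to 45 short of the end stop
- wedge: loose wooden wedge between near board and cleat, thin end to the end stop: 170 long (y), 30 high, 50 wide at y = -85, 22 at y = +85, 0.13 kg. Straight side x = +25 faces the board. Origin at half length, underside. Starts slack, 45 to 100 short of tight; a few N slide it along jig +y until it jams by friction and stays tight. Tight, it sticks out 20 to 60 beyond the boards' ends
- wedge_head (a point): centre of the wedge's wide end face, 15 above the base: where to tap
- hammer: soft-face hammer lying on the bench left or right of the clamping board, 0.46 kg, 223 long. Along x: butt at -119, handle 24 wide (y) and 32 high (38 at the butt), head at +85. Head: round bar 90 long along y, flat black faces 38 across at y = +45 and -45. Axis of handle and head 19 above the underside, where the origin is. Centre of mass about x = 50; grip near x = 35
- hammer_head (a point): centre of the hammer's head (19 above the bench when the hammer lies flat)
- square: try square lying on the bench, wooden stock 120 x 30 x 14, steel blade 150 long; it and the hammer may have changed places. Leave alone
- glue: white glue bottle, 56 diameter, 165 high, standing on the bench near the wide end of the wedge; origin under its centre. Leave alone
- offcut: pine offcut 58 x 24 x 18 lying on the base near the end of the fence. Leave alone
- tin: closed steel tin, 72 diameter, 75 high. Leave alone
- tape: tape measure 66 x 62 x 32 high. Leave alone
- mug: white mug, 80 diameter, 95 high. Leave alone
- gauge: wooden marking gauge, 200 long, 60 high. Leave alone
- bladebox: flat grey box for saw blades, 150 x 45 x 28. Leave alone
There are look-alikes about, which are no part of the job. What is shaped like the hammer but green is not meant. What is shaped like the wedge but purple is not meant.

How it is judged:
On the way, in this order (a step that is already met when the one before it is completed fails the run):
1. both boards slid up to the end stop (within 4 mm) (y of each of board_far, board_near in the frame of jig above -0.004 m), for 0.2 s.
2. the wedge tapped with the hammer (contact force between hammer and wedge above 1 N).
3. the hammer drawn back at least 8 mm from the wedge's wide end (y of hammer_head in the frame of wedge below -0.138 m and contact force between hammer and wedge below 0.05 N).
4. the wedge tapped again with both boards pressed up to the fence and the joint closed (contact force between hammer and wedge above 1 N and x of board_far in the frame of jig above 0.0638 m and x of board_near in the frame of jig above 0.0038 m).
At the end, for the whole second after the job is handed in: both boards within 4 mm of the end stop and within 1.2 mm of the fence and of one another, the wedge jammed tight (pressing with over 30 N on cleat and board), and the hammer lying flat and still on the bench, off the clamping board (all of step 1 and x of board_far in the frame of jig above 0.0638 m and x of board_near in the frame of jig above 0.0038 m and contact force between wedge and cleat above 30 N and contact force between wedge and board_near above 30 N and height (world z) of hammer_head below 0.026 m and angle between hammer's own z axis and vertical below 0.06 rad and linear speed of hammer below 0.01 m/s and linear speed of wedge below 0.005 m/s); the robot touches nothing.
It fails at once if the wedge touched with the fingers or the arm (contact force between any of the fingers, the arm and wedge above 0.5 N).
It fails at once if another thing on the bench moved over 20 mm or tipped (distance of any of square, glue, offcut, tin, tape, mug, gauge, bladebox from where it was at the start of the episode above 0.02 m or angle between any of square, glue, offcut, tin, tape, mug, gauge, bladebox's own z axis and vertical above 0.3 rad).
It fails at once if the hammer let fall from over 50 mm (height (world z) of hammer_head above 0.07 m and contact force between the fingers and hammer below 0.05 N).
It also fails if it takes over 72 s, if anything falls off the work surface, if the arm or the gripper's body presses on something with over 40 N, if the wrist force passes 120 N, or if a joint passes its speed limit or range.

ROBOT

A 6-joint arm with a two-finger parallel gripper is mounted at the origin on the work surface. World frame = base frame: x ahead of the robot, y to its left, z up, the work surface at z = 0. Lengths are in m, angles in rad, forces in N, time in s.
With the tool pointing down it reaches from about 0.275 to 0.85 m from the base axis. Payload 19 kg.
Tool frame: the origin (TCP) lies midway between the tips of the shut fingers; the grasp point (between the pads) lies 19 mm behind it; z points along the fingers, x is the direction in which the jaws open and shut, and the axes are right-handed (so a half turn about z gives the same grasp; the last joint's range is limited). The gripper opens to 85 mm and grips with 20 to 120 N. Pads are 22 mm wide; open, the fingers measure 114 mm over their backs; the gripper's body (76 mm by 85 mm) begins 54 mm behind the grasp point. The pads swing forward as they close: fully open they stand 13 mm farther back than shut.
Start: joints at [1.111, 0.15, 1.437, -0, 1.554, -0.134], TCP at [0.184, 0.545, 0.231] pointing down, gripper open.
Joint ranges: [-2.8, 2.8], [-0.68, 2.1], [0.12, 2.68], [-1.39, 4.53], [0.16, 2.79], [-2.81, 2.81]. Speed limits (rad/s): [1.89, 1.89, 2.22, 3.01, 3.01, 3.01].

INTERFACE

Orientations are given as a rotation vector (axis times angle).
In Python, from plant import robot gives the robot as it stands.
- The arm moves only by the tool apply_moves, never from a script. Its argument "increments" is one flat list of numbers, 7 for each row, row after row: the turn, a rotation vector about the tool's x, y, z in rad, then the shift along the tool's x, y, z in cm, then the opening in per cent of the stroke, from 0 (shut) to 100 (fully open). A call has 1 to 8 rows; each row is the pose to reach, as a shift and turn from the pose measured when the call began, along the tool's axes at that moment; what a row does not reach only later rows make up. A row lasts 1/10 s, in which the tool goes at most 50 mm and 8.59 degrees, less where a joint would pass 70% of its speed; a pose out of reach is approached as far as the arm can. A call with a gripper value outside its range is refused whole. The fingers move at their own pace and stop on an object; the grip force is fixed at half the most. Time passes only in rows, so rows that repeat a pose let the fingers close. It gives the time, the measured TCP pose, the force and the opening at its end, in the units of the state.
- robot.get_state(): the state, without advancing time (a new reading comes with each control period).
- robot.camera(name): name is "scene" or "top" or "wrist"; returns (picture, depth): 384x512x3 uint8, red, green, blue; 384x512 float32, m along the optical axis (not along the pixel's ray), 0 where there is no reading.
- robot.camera_model(name): a dict with "vertical_fov" (degrees; the focal length in pixels is half the picture's height over the tangent of half this angle, whatever the lens; pixels are square), "cx", "cy" (the principal point, pixels), "D" ([k1, k2, p1, p2, k3] as OpenCV has them; the pictures are not rectified), "rvec" (rotation vector, rad) and "tvec" (3), from world to camera coordinates, as OpenCV has them. Camera axes: x right, y down, z forward; pixel columns grow to the right and rows downward; lengths in m; the calibration is good to about 2 mm. A picture is of the moment at which its call begins: read the wrist's pose just before it. camera_model takes no time and is no camera call; for the wrist camera it gives the pose at the moment of the call.
- robot.close_job(): hands the job in, once; it reports no verdict.
Trained networks look in the newest picture that a camera, given by its name, has taken for a name from the list of things; names that differ only in an ending like _2 or _b are one class to them, and where a whole thing is asked for, a point or a joint stands for the part that bears it (a point fixed in the world has none). Each returns a list of dicts, best first, with "confidence" (0 to 1); they miss things now and then, are a little off and sometimes report something else, mostly with a low value. They report only what shows in the picture. A call takes as long as a camera call. They do not tell look-alikes from the thing itself.
- robot.masks_of(camera, name): "mask" (384x512 bool, what is visible of it).
- robot.mark_of(camera, name): "point" ([x, y, z] in m, in world coordinates, good to about 4 mm: a listed point, or the origin of a listed thing).
The state is a dict: "time": time; "qpos": joint angles; "joint_vel": joint speeds; "joint_torque": joint torques, N m; "tcp_pos": TCP position; "ee_rot": TCP orientation; "force": force on the tool from outside, world axes, zero at the start; "wrist_torque": the same for the moment, N m; "opening": finger opening in m.
Only numpy, scipy, OpenCV 4.12 (cv2) and the standard library are available. Lean on these libraries where they do the work, as an engineer would, in place of code of your own. Each camera call takes 0.05 s, during which the arm holds its last target.

## Working session

There is one attempt and no reset: what is moved stays moved. The work goes in short steps, Python scripts to look and compute and a tool call to move; the robot and the scene stay as the last step left them, time stands still between calls to the robot, and variables do not carry over. Pictures are saved under pics/ and viewed, and the job is handed in when it is done.

Besides the shell and the picture viewer there is one more tool, called after "Request:" in YAML: its name, and indented under it one key for each argument. apply_moves: Moves the arm, as the interface text tells. Its arguments: {"type":"object","properties":{"increments":{"type":"array","items":{"type":"number"}}},"required":["increments"]}

```bash
ls; mkdir -p pics
python3 - <<'E'
from plant import robot
import cv2,numpy as np
print(robot.get_state())
for n in ("scene","top","wrist"):
    p,d=robot.camera(n); cv2.imwrite(f"pics/{n}0.png",cv2.cvtColor(p,cv2.COLOR_RGB2BGR)); np.save(f"pics/{n}0d.npy",d)
    m=robot.camera_model(n); print(n,m)
E
```

```text
pics
{'time': 0.0, 'qpos': array([ 1.11102692e+00,  1.50971576e-01,  1.43802897e+00, -3.36767414e-05,
        1.55379829e+00, -1.33988932e-01]), 'joint_vel': array([ 0.00062026,  0.00043578,  0.00038065, -0.00018471, -0.00028183,
       -0.00021135]), 'joint_torque': array([ 9.66612424e-04, -7.13031220e+01, -5.70879328e+01, -2.84114758e-04,
        8.72532633e-03, -1.95540842e-06]), 'tcp_pos': array([0.18393936, 0.54452267, 0.2306847 ]), 'ee_rot': array([ 2.55180369e+00,  1.83143560e+00, -1.64790206e-03]), 'force': array([ 0.08907938, -0.06702954, -0.70191793]), 'wrist_torque': array([-0.00880019, -0.02078405,  0.02565871]), 'opening': 0.08542454665666219}
scene {'vertical_fov': 49.47406481989117, 'cx': 250.4480904855628, 'cy': 189.81157160398507, 'D': array([-0.1105521,  0.       ,  0.       ,  0.       ,  0.       ]), 'rvec': array([ 2.16469143,  1.05835342, -0.42135477]), 'tvec': array([-0.25534726, -0.23429017,  1.61943698])}
top {'vertical_fov': 42.3877620990079, 'cx': 257.89126203005105, 'cy': 196.80220929935072, 'D': array([-0.18482877,  0.        ,  0.        ,  0.        ,  0.        ]), 'rvec': array([ 2.19039335, -2.16153602,  0.11655724]), 'tvec': array([-0.04339663,  0.46194923,  1.64927976])}
wrist {'vertical_fov': 68.72310278760605, 'cx': 248.60819649798415, 'cy': 194.64181502971974, 'D': array([-0.03748719,  0.        ,  0.        ,  0.        ,  0.        ]), 'rvec': array([-2.34893198, -1.68417018, -0.24996399]), 'tvec': array([-0.57596755, -0.03826823,  0.37932141])}
```

View pics/top0.png

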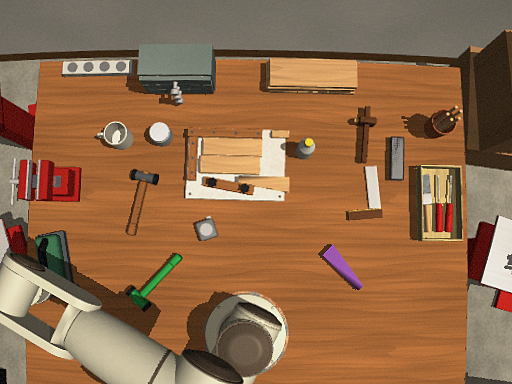

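View pics/scene0.png

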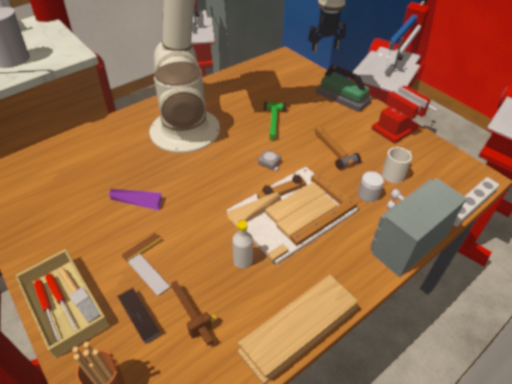

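View pics/wrist0.png

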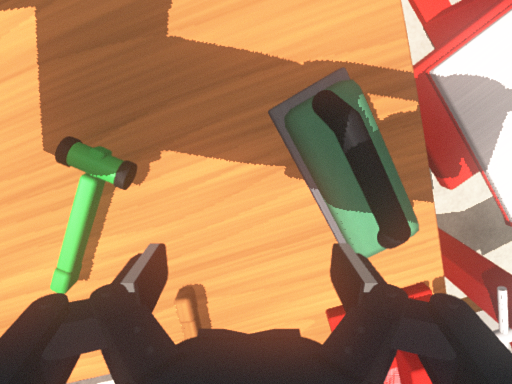

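The top view shows the jig (px 185-290, 128-200), with the end stop to the left (world +y) and the fence on the far side. Two things are hammer-shaped: brown with black faces at (142,200), and green at (155,282). The brown one is the hammer. The pale wedge at (268,184) is meant, and the purple one at (340,266) isn't.

```bash
cat > h.py <<'E'
import numpy as np,cv2
from scipy.spatial.transform import Rotation as R
from plant import robot
def K(m):
    f=192/np.tan(np.radians(m["vertical_fov"]/2)); return np.array([[f,0,m["cx"]],[0,f,m["cy"]],[0,0,1.]])
def cloud(m,d):
    v,u=np.mgrid[0:384,0:512]
    p=cv2.undistortPoints(np.stack([u.ravel(),v.ravel()],1).astype(float)[:,None],K(m),m["D"])[:,0]
    c=np.c_[p,np.ones(len(p))]*d.reshape(-1,1)
    return ((c-m["tvec"])@cv2.Rodrigues(m["rvec"])[0]).reshape(384,512,3)
def proj(m,P): return cv2.projectPoints(np.atleast_2d(np.array(P,float)),m["rvec"],m["tvec"],K(m),m["D"])[0][:,0]
def onplane(m,uv,z):
    p=cv2.undistortPoints(np.atleast_2d(np.array(uv,float))[:,None],K(m),m["D"])[:,0]
    Rm=cv2.Rodrigues(m["rvec"])[0]; C=-Rm.T@m["tvec"]; r=np.c_[p,np.ones(len(p))]@Rm
    return C+r*((z-C[2])/r[:,2])[:,None]
def down(ang):  # tool down, tool x axis at world angle ang
    x=np.array([np.cos(ang),np.sin(ang),0]); z=np.array([0,0,-1.]); return np.c_[x,np.cross(z,x),z]
def inc(pos,Rt,s=None):
    s=s or robot.get_state(); R0=R.from_rotvec(s["ee_rot"]).as_matrix()
    return np.r_[R.from_matrix(R0.T@Rt).as_rotvec(), R0.T@(np.array(pos)-s["tcp_pos"])*100]
E
python3 - <<'E'
from h import *
p,d=robot.camera("top"); 
for n in ["jig","fence","end_stop","cleat","board_far","board_near","wedge","wedge_head","hammer","hammer_head","glue","square","offcut","tape","tin"]:
    print(n,[(np.round(x["point"],3),round(x["confidence"],2)) for x in robot.mark_of("top",n)][:4])
s=robot.get_state(); print(R.from_rotvec(s["ee_rot"]).as_matrix().round(3), s["time"])
cv2.imwrite("pics/cropham.png",cv2.resize(cv2.cvtColor(p[115:245,115:315],cv2.COLOR_RGB2BGR),None,fx=4,fy=4,interpolation=cv2.INTER_CUBIC))
E
```

```text
jig [(array([ 0.566,  0.069, -0.002]), 0.92), (array([ 0.444, -0.396,  0.005]), 0.72)]
fence [(array([0.665, 0.072, 0.043]), 0.56)]
end_stop [(array([0.601, 0.174, 0.04 ]), 0.73)]
cleat [(array([0.516, 0.055, 0.02 ]), 0.93)]
board_far [(array([0.63 , 0.051, 0.016]), 0.8), (array([ 0.667,  0.444, -0.   ]), 0.26)]
board_near [(array([ 0.687, -0.404, -0.002]), 0.74), (array([0.568, 0.057, 0.018]), 0.62)]
wedge [(array([ 0.679, -0.109,  0.02 ]), 0.69), (array([ 0.505, -0.052,  0.017]), 0.62), (array([ 0.231, -0.332, -0.009]), 0.62)]
wedge_head [(array([ 0.505, -0.142,  0.033]), 0.79), (array([ 0.289, -0.271,  0.016]), 0.72)]
hammer [(array([0.444, 0.37 , 0.001]), 0.78), (array([0.176, 0.304, 0.002]), 0.69), (array([ 0.446, -0.401,  0.002]), 0.57)]
hammer_head [(array([0.11 , 0.362, 0.016]), 0.86), (array([0.528, 0.356, 0.018]), 0.64)]
glue [(array([ 0.626, -0.192,  0.001]), 0.56)]
square [(array([ 0.444, -0.402,  0.003]), 0.86)]
offcut [(array([0.513, 0.053, 0.021]), 0.66)]
tape [(array([0.35 , 0.135, 0.003]), 0.76), (array([0.633, 0.05 , 0.017]), 0.17)]
tin [(array([ 0.675,  0.302, -0.001]), 0.59)]
[[ 0.32   0.947 -0.   ]
 [ 0.947 -0.32  -0.   ]
 [-0.    -0.    -1.   ]] 0.95
```

View pics/cropham.png

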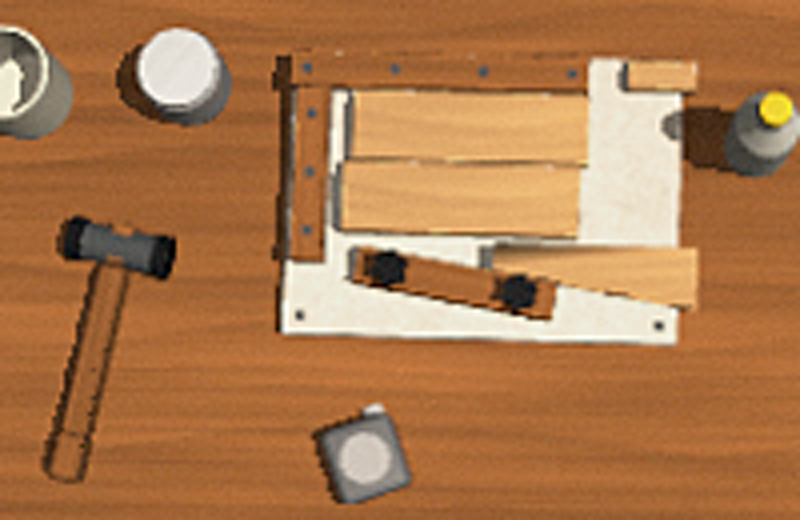

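The enlarged crop confirms the hammer: brown, black faces, head at crop px (115,245), handle to (65,465). The loose wedge has its wide end at (697,278). Next I'll get a wrist view over the jig.

Run:
```python
from h import *
m=robot.camera_model("wrist"); s=robot.get_state(); R0=R.from_rotvec(s["ee_rot"]).as_matrix()
Rm=cv2.Rodrigues(m["rvec"])[0]; C=-Rm.T@m["tvec"]
print("cam in tool",R0.T@(C-s["tcp_pos"]), "axis in tool",(R0.T@Rm.T).round(3))
print(inc([0.50,0.03,0.32],down(np.radians(-1.5)),s).round(3))
```

```text
cam in tool [ 0.00137216 -0.07334896 -0.1427053 ] axis in tool [[ 1.    -0.001 -0.   ]
 [ 0.001  0.957  0.292]
 [-0.    -0.292  0.957]]
[  0.      0.      1.271 -38.654  46.409  -8.87 ]
```

Request:
apply_moves:
  increments: [0,0,1.27,-38.5,54,-9,55,0,0,1.27,-38.5,54,-9,55,0,0,1.27,-38.5,54,-9,55,0,0,1.27,-38.5,54,-9,55,0,0,1.27,-38.5,54,-9,55,0,0,1.27,-38.5,54,-9,55,0,0,1.27,-38.5,54,-9,55,0,0,1.27,-38.5,54,-9,55]

```text
time: 1.75
tcp_pos: [0.4169, 0.2216, 0.2856]
ee_rot: [-3.141, -0.061, -0.001]
force: [1.2, 1.7, 0.1]
opening: 0.0469
```

Run:
```python
from h import *
print(inc([0.57,0.0,0.32],down(np.radians(-1.5))).round(3))
```

```text
[-0.0000e+00 -1.0000e-03  6.5000e-02  1.4442e+01  2.2735e+01 -3.4330e+00]
```

Request:
apply_moves:
  increments: [0,0,0.065,14.4,22.7,-3.4,55,0,0,0.065,14.4,22.7,-3.4,55,0,0,0.065,14.4,22.7,-3.4,55,0,0,0.065,14.4,22.7,-3.4,55,0,0,0.065,14.4,22.7,-3.4,55,0,0,0.065,14.4,22.7,-3.4,55,0,0,0.065,14.4,22.7,-3.4,55,0,0,0.065,14.4,22.7,-3.4,55]

```text
time: 2.55
tcp_pos: [0.5696, 0.0001, 0.3194]
ee_rot: [-3.141, 0.042, -0.0]
force: [-0.3, 0.2, -0.1]
opening: 0.0471
```

Run:
```python
from h import *
m=robot.camera_model("wrist"); p,d=robot.camera("wrist"); np.savez("w1.npz",p=p,d=d,**{k:m[k] for k in m})
cv2.imwrite("pics/w1.png",cv2.resize(cv2.cvtColor(p,cv2.COLOR_RGB2BGR),(768,576),interpolation=cv2.INTER_CUBIC))
for n in ["jig","fence","end_stop","cleat","board_far","board_near","wedge","wedge_head"]:
    print(n,[(np.round(x["point"],4),round(x["confidence"],2)) for x in robot.mark_of("wrist",n)][:3])
print(robot.get_state()["tcp_pos"],robot.get_state()["ee_rot"])
```

```text
jig [(array([0.6066, 0.1729, 0.0432]), 0.74)]
fence [(array([0.6644, 0.0716, 0.0389]), 0.66)]
end_stop [(array([0.6061, 0.1722, 0.0423]), 0.86)]
cleat [(array([0.5149, 0.0533, 0.0196]), 0.56)]
board_far [(array([0.63  , 0.0518, 0.0213]), 0.61)]
board_near [(array([0.5702, 0.0596, 0.0151]), 0.79)]
wedge [(array([ 0.5073, -0.0511,  0.0183]), 0.69), (array([0.6282, 0.0508, 0.0197]), 0.67), (array([0.5135, 0.0543, 0.0181]), 0.5)]
wedge_head [(array([ 0.5061, -0.1356,  0.0302]), 0.85)]
[0.56942104 0.00071856 0.31985367] [-3.14114150e+00  4.01090294e-02 -1.46979331e-03]
```

View pics/w1.png

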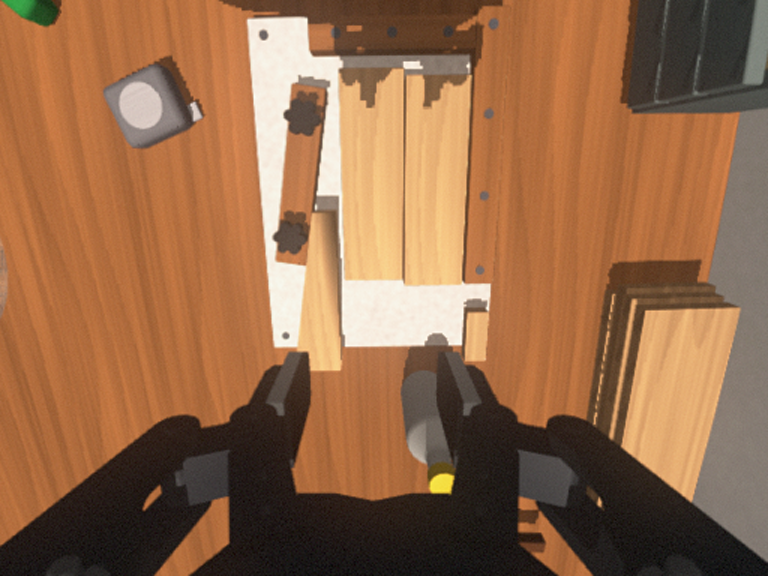

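Run:
```python
from h import *
z=np.load("w1.npz"); m={k:z[k] for k in ("cx","cy","D","rvec","tvec","vertical_fov")}
m={k:(float(v) if v.ndim==0 else v) for k,v in m.items()}
def P(uv,zz): return onplane(m,np.array(uv)/1.5,zz)
for n,uv,h in [("baseleft",[(249,20),(275,347)],.018),("basebot",[(275,347),(490,345)],.018),("fence",[(471,70),(464,282)],.042),("stop",[(338,54),(470,54)],.042),("nearend",[(345,280),(403,279)],.042),("farend",[(405,285),(463,284)],.042),("joint",[(404,75),(404,275)],.042),("wedgehead",[(309,370),(341,370)],.048),("wedgestraight",[(336,212),(342,370)],.048),("cleat",[(327,85),(305,264)],.042),("glue bottom",[(405,370),(437,370)],.1)]:
    a=P(uv,h); v=a[1]-a[0]; print(n,a.round(4).tolist(),"ang",np.degrees(np.arctan2(v[1],v[0])).round(2))
C=cloud(m,z["d"]); 
for uv in [(320,300),(370,250),(430,250),(480,200),(310,362),(400,320),(420,430),(442,484)]:
    print(uv,C[int(uv[1]/1.5),int(uv[0]/1.5)].round(4))
b=cv2.resize(cv2.cvtColor(z["p"][150:260,170:340],cv2.COLOR_RGB2BGR),None,fx=4.5,fy=4.5,interpolation=cv2.INTER_CUBIC); cv2.imwrite("pics/w1c.png",b)
```

```text
baseleft [[0.4607, 0.2097, 0.018], [0.4547, -0.1226, 0.018]] ang -91.02
basebot [[0.4547, -0.1226, 0.018], [0.7021, -0.1272, 0.018]] ang -1.05
fence [[0.6644, 0.1559, 0.042], [0.6642, -0.0442, 0.042]] ang -90.08
stop [[0.5443, 0.1721, 0.042], [0.6631, 0.1692, 0.042]] ang -1.43
nearend [[0.5409, -0.0386, 0.042], [0.6009, -0.0392, 0.042]] ang -0.59
farend [[0.6029, -0.0457, 0.042], [0.6632, -0.0463, 0.042]] ang -0.57
joint [[0.6035, 0.153, 0.042], [0.602, -0.035, 0.042]] ang -90.46
wedgehead [[0.4973, -0.1375, 0.048], [0.5322, -0.1385, 0.048]] ang -1.52
wedgestraight [[0.5359, 0.0318, 0.048], [0.5333, -0.1385, 0.048]] ang -90.87
cleat [[0.533, 0.1466, 0.042], [0.5008, -0.0205, 0.042]] ang -100.9
glue bottom [[0.5983, -0.1133, 0.1], [0.6289, -0.1143, 0.1]] ang -1.72
(320, 300) [ 0.5142 -0.0572  0.0493]
(370, 250) [ 0.5667 -0.007   0.0412]
(430, 250) [ 0.6274 -0.0084  0.0425]
(480, 200) [0.6769 0.0396 0.0431]
(310, 362) [ 0.498  -0.1275  0.0477]
(400, 320) [ 0.5976 -0.0924  0.0191]
(420, 430) [ 0.6121 -0.1737  0.1083]
(442, 484) [ 0.6246 -0.1898  0.1642]
```

View pics/w1c.png

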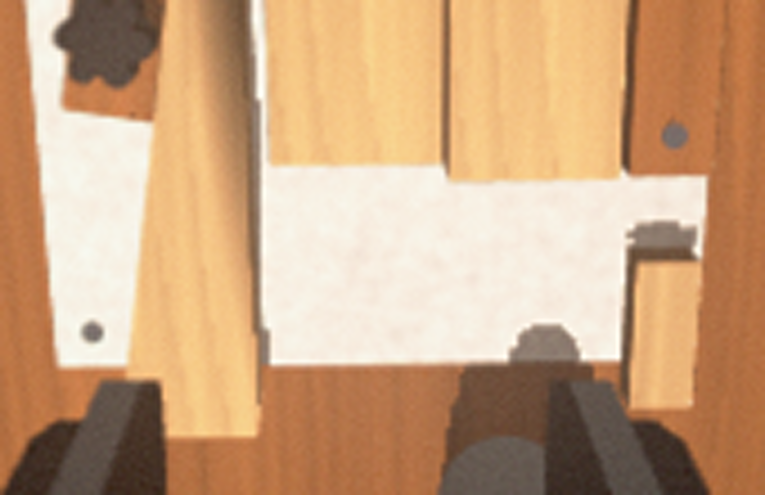

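The wrist view shows both boards ending at px y≈280 and 285 (of 576), the far one 6 mm behind the near one. The jig yaw is about -1°. I'll lower the half-open fingers behind the two board ends and push both together.

Run:
```python
from h import *
print(inc([0.603,-0.070,0.024],down(np.radians(-1.0))).round(3))
```

```text
[-0.0000e+00 -1.0000e-03 -8.0000e-03  3.5100e+00  6.9900e+00  2.9587e+01]
```

Request:
apply_moves:
  increments: [0,0,-0.008,2,4,2,55,0,0,-0.008,3.5,7,5,55,0,0,-0.008,3.5,7,10,55,0,0,-0.008,3.5,7,15,55,0,0,-0.008,3.5,7,20,55,0,0,-0.008,3.5,7,25,55,0,0,-0.008,3.5,7,28.5,55,0,0,-0.008,3.5,7,29.6,55]

```text
time: 3.8
tcp_pos: [0.6009, -0.0695, 0.0201]
ee_rot: [-3.14, 0.027, 0.007]
force: [-0.3, -0.6, -0.3]
opening: 0.0469
```

Run:
```python
from h import *
s=robot.get_state(); print(s["tcp_pos"],s["ee_rot"],s["force"]); print(inc([0.603,-0.070,0.024],down(np.radians(-1.0))).round(3))
p,d=robot.camera("wrist")
cv2.imwrite("pics/w2.png",cv2.cvtColor(p,cv2.COLOR_RGB2BGR))
```

```text
[ 0.60094387 -0.0695429   0.02014321] [-3.14003194  0.02739561  0.00683757] [-0.26458964 -0.64360315 -0.2841178 ]
[-0.001  0.004  0.     0.205  0.042 -0.387]
```

View pics/w2.png

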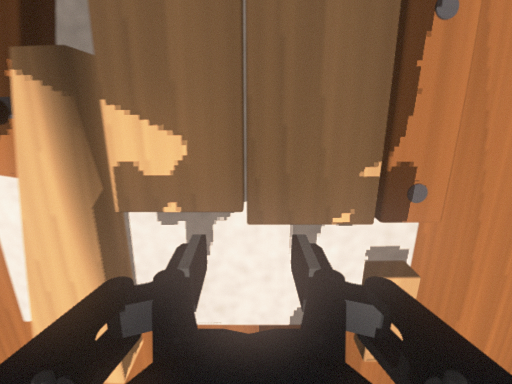

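Request:
apply_moves:
  increments: [0,0.004,0,0.1,-0.6,-0.4,55,0,0.004,0,0.1,-1.1,-0.4,55,0,0.004,0,0.1,-1.5,-0.4,55,0,0.004,0,0.1,-1.8,-0.4,55,0,0.004,0,0.1,-2.1,-0.4,55,0,0.004,0,0.1,-2.3,-0.4,55,0,0.004,0,0.1,-2.5,-0.4,55,0,0.004,0,0.1,-2.7,-0.4,55]

```text
time: 4.65
tcp_pos: [0.6029, -0.0427, 0.0248]
ee_rot: [-3.14, 0.028, -0.001]
force: [-0.6, -2.9, 2.2]
opening: 0.0468
```

Request:
apply_moves:
  increments: [0,0,0,0,-0.2,0,55,0,0,0,0,-0.35,0,55,0,0,0,0,-0.5,0,55]

```text
time: 4.95
tcp_pos: [0.603, -0.0376, 0.0248]
ee_rot: [-3.14, 0.028, -0.001]
force: [1.7, -2.8, 1.0]
opening: 0.0471
```

Request:
apply_moves:
  increments: [0,0,0,0,-0.15,0,55,0,0,0,0,-0.3,0,55,0,0,0,0,-0.45,0,55]

```text
time: 5.25
tcp_pos: [0.6034, -0.0371, 0.025]
ee_rot: [3.136, -0.028, 0.002]
force: [-0.8, -46.9, 0.7]
opening: 0.0466
```

Both boards are pressing on the stop at 47 N. I'll ease off, back away and look.

Request:
apply_moves:
  increments: [0,0,0,0,0.05,0,55,0,0,0,0,0.1,0,55,0,0,0,0,1,0,55,0,0,0,0,2,0,55,0,0,0,0,2.5,-4,60,0,0,0,0,2.5,-9,80,0,0,0,0,2.5,-14,100,0,0,0,0,2.5,-19,100]

```text
time: 6.05
tcp_pos: [0.6023, -0.0615, 0.2172]
ee_rot: [3.136, -0.028, 0.002]
force: [1.0, -0.4, -0.2]
opening: 0.0852
```

Run:
```python
from h import *
m=robot.camera_model("wrist"); p,d=robot.camera("wrist"); np.savez("w3.npz",p=p,d=d,**{k:m[k] for k in m})
cv2.imwrite("pics/w3.png",cv2.resize(cv2.cvtColor(p,cv2.COLOR_RGB2BGR),(768,576),interpolation=cv2.INTER_CUBIC))
print(robot.get_state()["tcp_pos"])
robot.camera("top")
print(robot.masks_of("top","hammer").__len__())
p2,d2=robot.camera("top"); mt=robot.camera_model("top"); C=cloud(mt,d2)
for i,x in enumerate(robot.masks_of("top","hammer")):
    k=x["mask"]; q=C[k]; q=q[(q[:,2]>.008)&(q[:,2]<.06)]
    v,u=np.nonzero(k); print(i,x["confidence"],u.mean(),v.mean(),k.sum(),q.mean(0) if len(q) else None)
```

```text
[ 0.60436871 -0.06182977  0.22628634]
1
0 0.6 221.14128256513027 162.0566132264529 1996 [0.57909875 0.09005579 0.02770161]
1 0.57 139.59643916913947 196.9673590504451 674 [0.45516109 0.36330568 0.03314655]
2 0.48 168.20888888888888 267.0311111111111 225 [0.2226262  0.2584133  0.03459735]
```

View pics/w3.png

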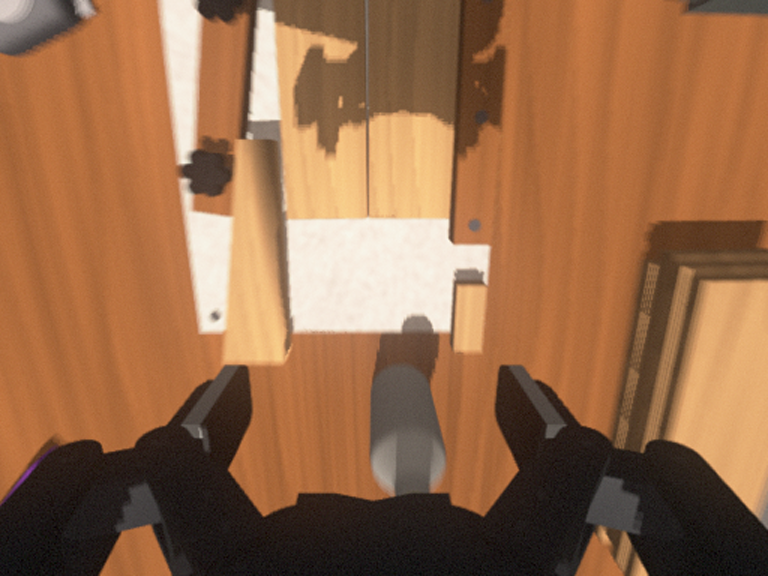

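The board ends are level (px y≈217). Next the hammer.

Run:
```python
from h import *
print(inc([0.48,0.363,0.26],down(np.radians(77.5))).round(3))
```

```text
[ 5.0000e-03  3.0000e-03 -1.3710e+00 -1.3013e+01 -4.2181e+01 -4.7700e+00]
```

Request:
apply_moves:
  increments: [0,0,-1.37,-13,-42.2,-4.8,100,0,0,-1.37,-13,-42.2,-4.8,100,0,0,-1.37,-13,-42.2,-4.8,100,0,0,-1.37,-13,-42.2,-4.8,100,0,0,-1.37,-13,-42.2,-4.8,100,0,0,-1.37,-13,-42.2,-4.8,100,0,0,-1.37,-13,-42.2,-4.8,100,0,0,-1.37,-13,-42.2,-4.8,100]

```text
time: 7.1
tcp_pos: [0.491, 0.3228, 0.2544]
ee_rot: [2.599, 1.756, -0.008]
force: [1.0, -0.3, 0.2]
opening: 0.0856
```

Run:
```python
from h import *
print(inc([0.48,0.363,0.26],down(np.radians(77.5))).round(3))
```

```text
[ 1.000e-03  7.000e-03 -1.640e-01  3.316e+00 -2.524e+00 -5.850e-01]
```

Request:
apply_moves:
  increments: [0,0.005,-0.164,3.3,-2.5,-0.6,100,0,0.005,-0.164,3.3,-2.5,-0.6,100,0,0.005,-0.164,3.3,-2.5,-0.6,100,0,0.005,-0.164,3.3,-2.5,-0.6,100]

```text
time: 7.5
tcp_pos: [0.4803, 0.3619, 0.259]
ee_rot: [2.451, 1.963, -0.005]
force: [0.5, -0.6, -0.4]
opening: 0.0855
```

Run:
```python
from h import *
m=robot.camera_model("wrist"); p,d=robot.camera("wrist"); np.savez("w4.npz",p=p,d=d,**{k:m[k] for k in m})
cv2.imwrite("pics/w4.png",cv2.resize(cv2.cvtColor(p,cv2.COLOR_RGB2BGR),(768,576),interpolation=cv2.INTER_CUBIC))
s=robot.get_state(); print(s["tcp_pos"],s["ee_rot"])
for n in ["hammer","hammer_head"]:
    print(n,[(np.round(x["point"],4),round(x["confidence"],2)) for x in robot.mark_of("wrist",n)][:3])
```

```text
[0.48047277 0.36170223 0.25928988] [ 2.45182958  1.96214415 -0.0038582 ]
hammer [(array([0.4467, 0.3708, 0.003 ]), 0.77)]
hammer_head [(array([0.5258, 0.348 , 0.0187]), 0.6)]
```

View pics/w4.png

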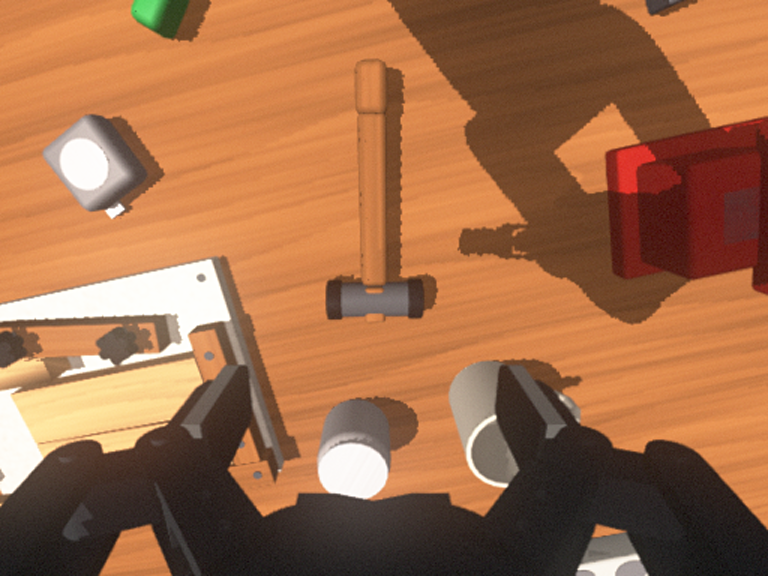

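Run:
```python
from h import *
z=np.load("w4.npz"); m={k:(float(z[k]) if z[k].ndim==0 else z[k]) for k in ("cx","cy","D","rvec","tvec","vertical_fov")}
def P(uv,zz): return onplane(m,np.array(uv)/1.5,zz)
f=P([(327,299),(423,299)],.019); hd=f.mean(0); print("faces",f.round(4),np.linalg.norm(f[1]-f[0]))
h=P([(371,112),(374,278)],.035); b=P([(371,61)],.03)
print("handle",h.round(4),"butt",b.round(4),"dist",np.linalg.norm((hd-b)[0,:2]))
v=h[1]-h[0]; print("axis ang",np.degrees(np.arctan2(v[1],v[0])), "faces ang",np.degrees(np.arctan2(*(f[1]-f[0])[1::-1])))
print("head",hd)
C=cloud(m,z["d"]); print(C[int(200/1.5),int(372/1.5)],C[int(300/1.5),int(375/1.5)],C[int(200/1.5),int(300/1.5)])
```

```text
faces [[0.5198 0.3085 0.019 ]
 [0.5399 0.398  0.019 ]] 0.09168270259806155
handle [[0.3688 0.386  0.035 ]
 [0.5052 0.3578 0.035 ]] butt [[0.3309 0.3945 0.03  ]] dist 0.203166606135124
axis ang -11.658333687492352 faces ang 77.35536300313797
head [0.52986852 0.3532666  0.019     ]
[0.43707521 0.37139946 0.03552582] [0.52579137 0.3541637  0.03492982] [0.42481321 0.30492042 0.0008115 ]
```

The handle runs from px (371,62) to (374,280) with the head at (375,299). That puts the head at (0.5295, 0.353) and the axis at -11.8°. I'll grip 39 mm behind the head.

Run:
```python
from h import *
print(inc([0.4913,0.3613,0.06],down(np.radians(78.2))).round(3))
```

```text
[-0.0000e+00  2.0000e-03 -1.5000e-02  2.3700e-01  1.0520e+00  1.9978e+01]
```

Request:
apply_moves:
  increments: [0,0.002,-0.015,0.2,1.05,5,100,0,0.002,-0.015,0.2,1.05,10,100,0,0.002,-0.015,0.2,1.05,15,100,0,0.002,-0.015,0.2,1.05,19,100,0,0.002,-0.015,0.2,1.05,20,100,0,0.002,-0.015,0.2,1.05,20,100]

```text
time: 8.25
tcp_pos: [0.4911, 0.3603, 0.0593]
ee_rot: [-2.439, -1.98, 0.003]
force: [0.5, 0.2, 1.6]
opening: 0.0854
```

Run:
```python
from h import *
print(inc([0.4913,0.3613,0.006],down(np.radians(78.2))).round(3))
m=robot.camera_model("wrist"); p,d=robot.camera("wrist")
cv2.imwrite("pics/w5.png",cv2.cvtColor(p,cv2.COLOR_RGB2BGR))
```

```text
[-2.000e-03  1.000e-03 -1.000e-03  1.120e-01  5.000e-03  5.328e+00]
```

View pics/w5.png

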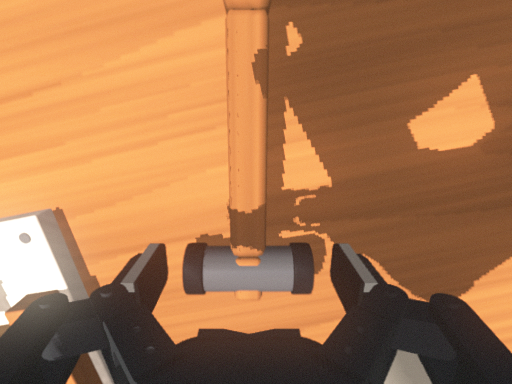

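Request:
apply_moves:
  increments: [0,0,0,0.1,0,3,100,0,0,0,0.1,0,5.2,100,0,0,0,0.1,0,5.3,100,0,0,0,0.1,0,5.3,40,0,0,0,0.1,0,5.3,0,0,0,0,0.1,0,5.3,0,0,0,0,0.1,0,5.3,0,0,0,0,0.1,0,5.3,0]

```text
time: 9.1
tcp_pos: [0.4926, 0.3621, 0.0093]
ee_rot: [2.438, 1.98, 0.003]
force: [-1.6, 0.1, 7.8]
opening: 0.0232
```

Request:
apply_moves:
  increments: [0,0,0,0,0,0,0,0,0,0,0,0,0,0,0,0,0,0,0,-1,0,0,0,0,0,0,-2.5,0]

```text
time: 9.5
tcp_pos: [0.4921, 0.3618, 0.0344]
ee_rot: [2.439, 1.98, 0.001]
force: [0.1, -0.2, -3.2]
opening: 0.0227
```

Run:
```python
from h import *
s=robot.get_state(); print(s["tcp_pos"],s["force"],s["wrist_torque"],s["opening"],s["time"])
p,d=robot.camera("wrist")
cv2.imwrite("pics/w6.png",cv2.cvtColor(p,cv2.COLOR_RGB2BGR))
```

```text
[0.49206887 0.36184159 0.03437843] [ 0.09584559 -0.2058454  -3.18203052] [0.0296909  0.02016684 0.01175081] 0.02272962852085951 9.5
```

View pics/w6.png

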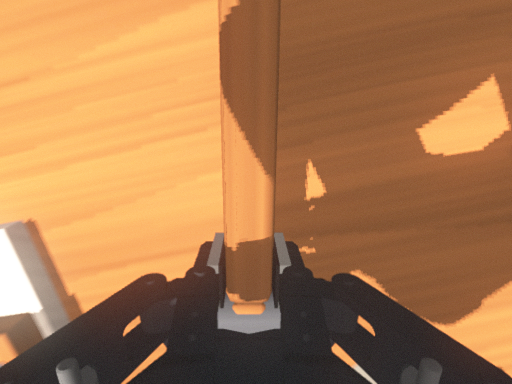

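Run:
```python
from h import *
z=np.load("w3.npz"); m={k:(float(z[k]) if z[k].ndim==0 else z[k]) for k in ("cx","cy","D","rvec","tvec","vertical_fov")}
def P(uv,zz): return onplane(m,np.array(uv)/1.5,zz)
for n,uv,h in [("head",[(223,363),(284,362)],.048),("straight",[(277,139),(284,362)],.048),("slant",[(236,139),(223,363)],.048),("boardends",[(292,217),(366,217),(450,217)],.042)]:
    print(n,P(uv,h).round(4).tolist())
b=cv2.resize(cv2.cvtColor(z["p"][80:260,110:230],cv2.COLOR_RGB2BGR),None,fx=4,fy=4,interpolation=cv2.INTER_CUBIC)[:600]; b=cv2.resize(cv2.cvtColor(z["p"][120:260,110:230],cv2.COLOR_RGB2BGR),None,fx=4,fy=4,interpolation=cv2.INTER_CUBIC);cv2.imwrite("pics/w3c.png",b)
```

```text
head [[0.4791, -0.1408, 0.048], [0.5295, -0.1407, 0.048]]
straight [[0.5384, 0.0313, 0.048], [0.5295, -0.1407, 0.048]]
slant [[0.5095, 0.0321, 0.048], [0.4791, -0.1408, 0.048]]
boardends [[0.5438, -0.0239, 0.042], [0.5993, -0.0251, 0.042], [0.6623, -0.0262, 0.042]]
```

View pics/w3c.png

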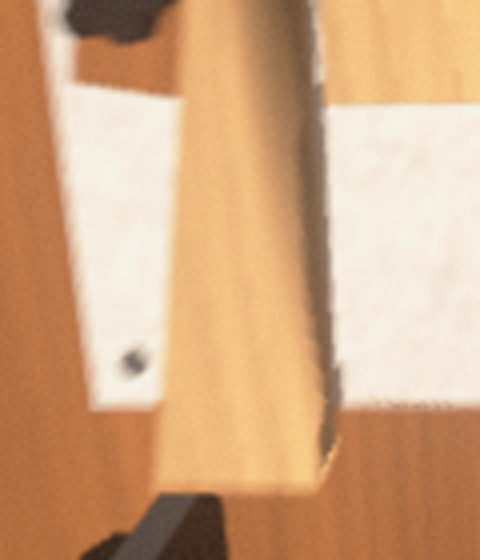

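Run:
```python
from h import *
print(inc([0.4665,-0.213,0.18],down(np.radians(89.0))).round(3)); print(inc([0.4665,0.1,0.18],down(np.radians(85.0))).round(3))
```

```text
[ 4.0000e-03 -3.0000e-03 -1.8900e-01 -5.6848e+01  9.2250e+00 -1.4358e+01]
[ 4.0000e-03 -3.0000e-03 -1.1900e-01 -2.6214e+01  2.8040e+00 -1.4284e+01]
```

Request:
apply_moves:
  increments: [0,0,0,0,0,-4,0,0,0,0,0,0,-9,0,0,0,-0.03,-4,0.5,-13,0,0,0,-0.05,-9,1,-14.3,0,0,0,-0.08,-14,1.5,-14.3,0,0,0,-0.1,-19,2,-14.3,0,0,0,-0.12,-24,2.5,-14.3,0,0,0,-0.12,-28,3,-14.3,0]

```text
time: 10.35
tcp_pos: [0.4641, 0.0804, 0.1811]
ee_rot: [2.312, 2.123, 0.009]
force: [1.1, -0.1, -3.9]
opening: 0.023
```

Run:
```python
from h import *
print(inc([0.4665,-0.213,0.18],down(np.radians(89.0))).round(3))
```

```text
[ 6.000e-03 -3.000e-03 -6.800e-02 -2.921e+01  2.745e+00  4.800e-02]
```

Request:
apply_moves:
  increments: [0.006,-0.003,-0.07,-5,0.5,0,0,0.006,-0.003,-0.07,-10,1,0,0,0.006,-0.003,-0.07,-15,1.5,0,0,0.006,-0.003,-0.07,-20,2,0,0,0.006,-0.003,-0.07,-25,2.5,0,0,0.006,-0.003,-0.07,-28.5,2.7,0,0,0.006,-0.003,-0.07,-29.2,2.7,0,0,0.006,-0.003,-0.07,-29.2,2.7,0,0]

```text
time: 11.15
tcp_pos: [0.4658, -0.2139, 0.1809]
ee_rot: [2.24, 2.202, -0.0]
force: [0.3, 1.2, -4.3]
opening: 0.0228
```

Run:
```python
from h import *
m=robot.camera_model("wrist"); p,d=robot.camera("wrist"); C=cloud(m,d)
s=robot.get_state(); R0=R.from_rotvec(s["ee_rot"]).as_matrix()
T=(C-s["tcp_pos"])@R0
cv2.imwrite("pics/w7.png",cv2.resize(cv2.cvtColor(p,cv2.COLOR_RGB2BGR),(768,576)))
for v in range(5,260,15): 
    u=248; print(v,T[v,u].round(4))
ps,ds=robot.camera("scene"); cv2.imwrite("pics/s7.png",cv2.resize(cv2.cvtColor(ps[130:300,150:400],cv2.COLOR_RGB2BGR),None,fx=3,fy=3,interpolation=cv2.INTER_CUBIC))
print(inc([0.4665,-0.213,0.18],down(np.radians(89.0))).round(3))
```

```text
5 [-0.0002 -0.1098 -0.0268]
20 [-0.0002 -0.1047 -0.0274]
35 [-0.0002 -0.1    -0.0259]
50 [-0.0002 -0.0948 -0.026 ]
65 [-0.0002 -0.0896 -0.0258]
80 [-0.0002 -0.0842 -0.0251]
95 [-0.0002 -0.0786 -0.0256]
110 [-0.0003 -0.0729 -0.026 ]
125 [-0.0003 -0.0669 -0.0247]
140 [-0.0003 -0.061  -0.0261]
155 [-0.0003 -0.0547 -0.0254]
170 [-0.0003 -0.0485 -0.0262]
185 [-0.0004 -0.0417 -0.0253]
200 [-0.0004 -0.0352 -0.0264]
215 [-0.0004 -0.0279 -0.0256]
230 [-0.0004 -0.0206 -0.0255]
245 [-0.0004 -0.0134 -0.0262]
[ 0.     0.     0.002 -0.086  0.042  0.092]
```

View pics/w7.png

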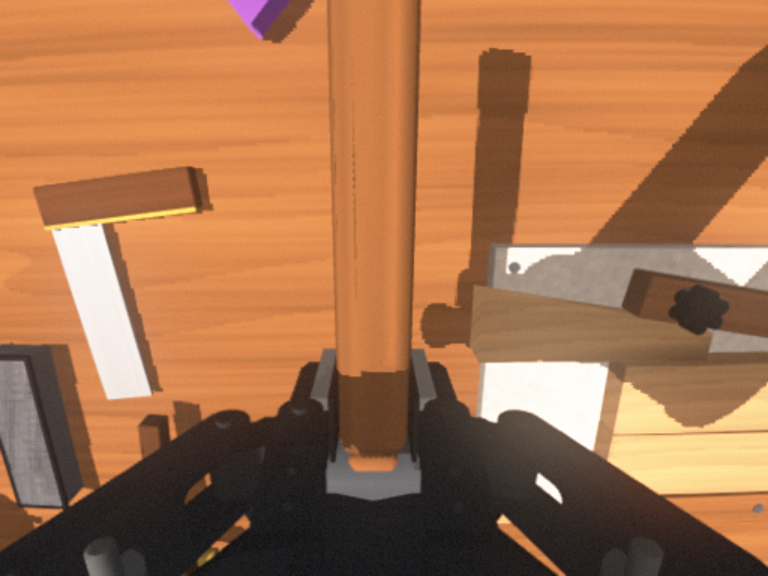

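View pics/s7.png

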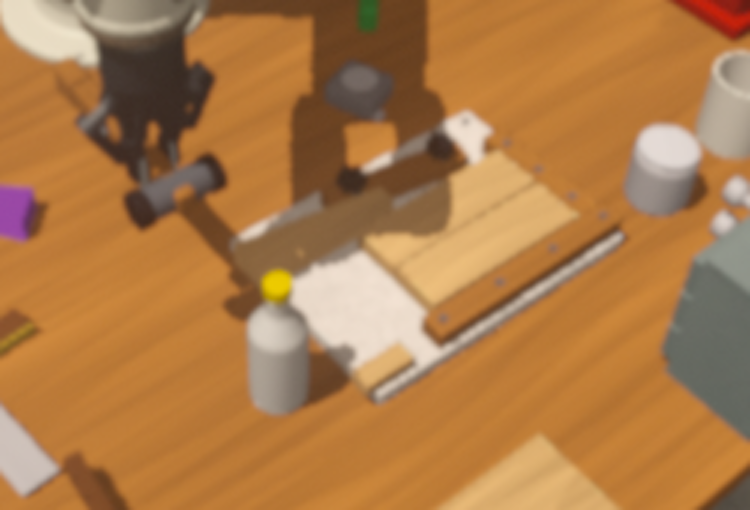

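Run:
```python
from h import *
m=robot.camera_model("wrist")
print(onplane(m,np.array([(477,287),(472,360),(710,363),(607,363)])/1.5,.048).round(4))
print(inc([0.4665,-0.218,0.031],down(np.radians(89.0))).round(3))
```

```text
[[ 0.4748 -0.1402  0.048 ]
 [ 0.5297 -0.1407  0.048 ]
 [ 0.5363  0.0377  0.048 ]
 [ 0.5342 -0.0411  0.048 ]]
[ 0.0000e+00  0.0000e+00  2.0000e-03 -5.8100e-01  4.6000e-02  1.4992e+01]
```

Request:
apply_moves:
  increments: [0,0,0,-0.5,0,4,0,0,0,0,-0.5,0,8,0,0,0,0,-0.5,0,12,0,0,0,0,-0.5,0,14.5,0,0,0,0,-0.5,0,15,0,0,0,0,-0.5,0,15,0]

```text
time: 11.85
tcp_pos: [0.4663, -0.2162, 0.0313]
ee_rot: [-2.237, -2.206, 0.0]
force: [-0.3, 0.3, -2.7]
opening: 0.0226
```

Run:
```python
from h import *
p,d=robot.camera("wrist")
cv2.imwrite("pics/w8.png",cv2.resize(cv2.cvtColor(p,cv2.COLOR_RGB2BGR),(768,576)))
s=robot.get_state(); print(s["tcp_pos"],s["force"])
```

```text
[ 0.46681289 -0.21680175  0.0322537 ] [ 0.19128976  0.19618197 -3.7404964 ]
```

View pics/w8.png

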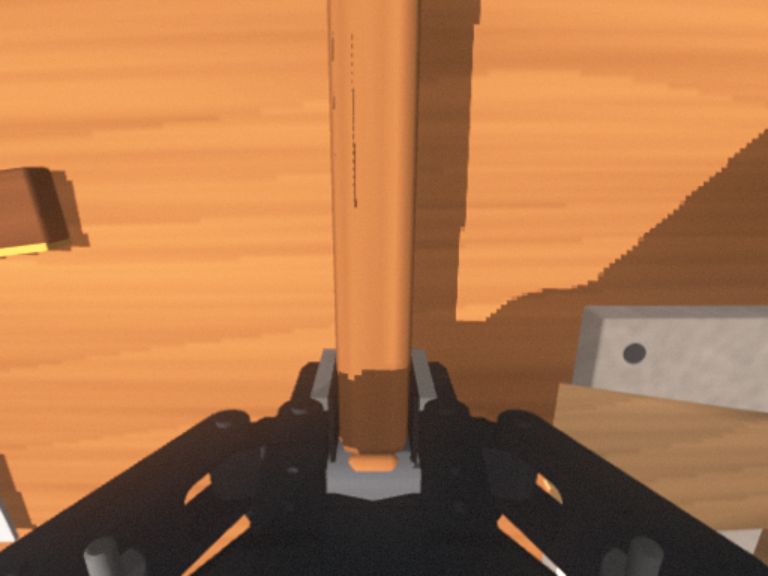

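Request:
apply_moves:
  increments: [0,0,0,1.5,0,0,0,0,0,0,3,0,0,0,0,0,0,4,0,0,0,0,0,0,5,0,0,0,0,0,0,5,0,0,0,0,0,0,3,0,0,0,0,0,0,2.5,0,0,0,0,0,0,2.5,0,0,0]

```text
time: 12.7
tcp_pos: [0.4671, -0.1924, 0.0321]
ee_rot: [2.237, 2.203, 0.0]
force: [-0.4, 0.9, -3.9]
opening: 0.0229
```

Run:
```python
from h import *
m=robot.camera_model("wrist"); p,d=robot.camera("wrist"); C=cloud(m,d)
cv2.imwrite("pics/w9.png",cv2.resize(cv2.cvtColor(p,cv2.COLOR_RGB2BGR),(768,576)))
s=robot.get_state(); print(s["tcp_pos"],s["force"],s["ee_rot"])
```

```text
[ 0.46701038 -0.19190778  0.03209866] [ 0.27794991  0.2034516  -3.81882568] [2.23728387e+00 2.20357417e+00 4.93590936e-04]
```

View pics/w9.png

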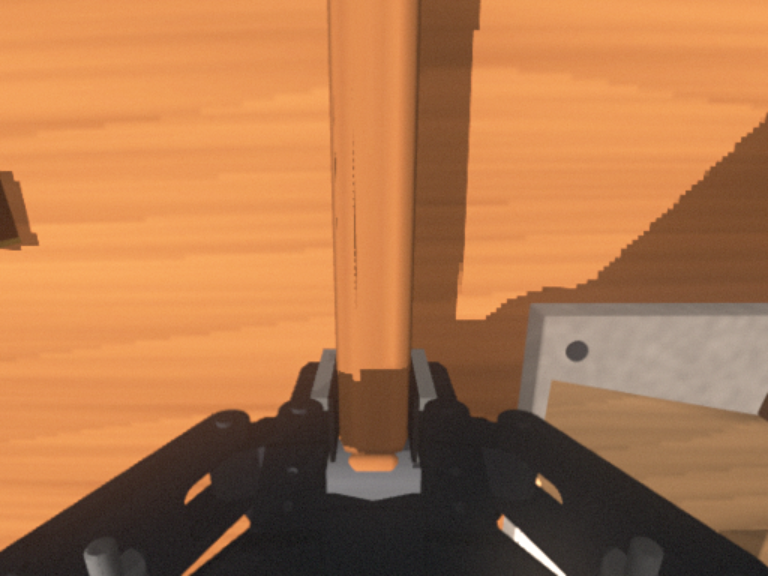

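The wedge moved about 20 mm and the hammer is clear of it. Continuing to tap.

Request:
apply_moves:
  increments: [0,0,0,2,0,0,0,0,0,0,3.5,0,0,0,0,0,0,4.8,0,0,0,0,0,0,4.8,0,0,0,0,0,0,2.5,0,0,0,0,0,0,2.3,0,0,0]

```text
time: 13.35
tcp_pos: [0.4675, -0.1701, 0.0322]
ee_rot: [2.237, 2.204, -0.0]
force: [0.2, 0.2, -4.8]
opening: 0.0227
```

Request:
apply_moves:
  increments: [0,0,0,1.5,0,0,0,0,0,0,3,0,0,0,0,0,0,4,0,0,0,0,0,0,4,0,0,0]

```text
time: 13.75
tcp_pos: [0.468, -0.1283, 0.0322]
ee_rot: [2.235, 2.206, 0.0]
force: [0.5, -0.5, -3.8]
opening: 0.0227
```

Run:
```python
from h import *
m=robot.camera_model("wrist"); p,d=robot.camera("wrist"); C=cloud(m,d)
cv2.imwrite("pics/w10.png",cv2.resize(cv2.cvtColor(p,cv2.COLOR_RGB2BGR),(768,576)))
s=robot.get_state(); print(s["tcp_pos"],s["force"],s["ee_rot"])
```

```text
[ 0.46808188 -0.12901911  0.03220671] [-0.10975065  0.70808116 -5.74749274] [2.23461292e+00 2.20568423e+00 5.30766693e-05]
```

View pics/w10.png

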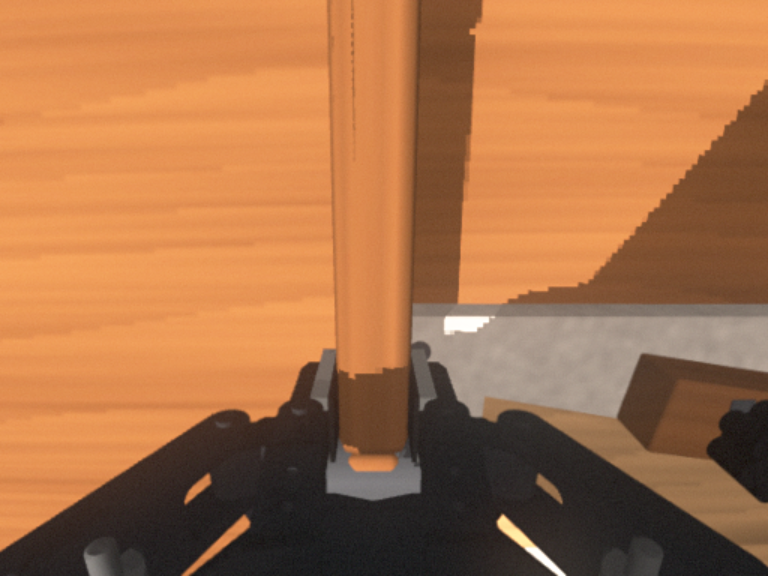

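Request:
apply_moves:
  increments: [0,0,0,-1.5,0,0,0,0,0,0,-1.5,0,0,0,0,0,0,0,0,0,0,0,0,0,1,0,0,0,0,0,0,1.5,0,0,0]

```text
time: 14.3
tcp_pos: [0.4683, -0.1131, 0.0322]
ee_rot: [2.234, 2.206, 0.0]
force: [0.1, -1.9, -4.1]
opening: 0.0225
```

Request:
apply_moves:
  increments: [0,0,0,-1.5,0,0,0,0,0,0,-1.5,0,0,0,0,0,0,0,0,0,0,0,0,0,0.8,0,0,0,0,0,0,1.2,0,0,0]

```text
time: 14.8
tcp_pos: [0.4669, -0.1065, 0.0329]
ee_rot: [2.228, 2.202, -0.018]
force: [-40.8, -92.5, 9.7]
opening: 0.0225
```

It has jammed hard (force y -92 N). Backing off now.

Request:
apply_moves:
  increments: [0,0,0,-0.5,0,0,0,0,0,0,-1,0,0,0,0,0,0,-2,0,0,0]

```text
time: 15.1
tcp_pos: [0.4666, -0.1259, 0.0332]
ee_rot: [2.228, 2.204, -0.017]
force: [-0.9, -0.3, -4.4]
opening: 0.0236
```

Run:
```python
from h import *
m=robot.camera_model("wrist"); p,d=robot.camera("wrist")
cv2.imwrite("pics/w11.png",cv2.resize(cv2.cvtColor(p,cv2.COLOR_RGB2BGR),(768,576)))
s=robot.get_state(); print(s["tcp_pos"],s["force"],s["ee_rot"])
print(inc([0.467,-0.14,0.032],down(np.radians(89.0))).round(3))
p,d=robot.camera("top")
cv2.imwrite("pics/t11.png",cv2.resize(cv2.cvtColor(p[115:215,170:300],cv2.COLOR_RGB2BGR),None,fx=6,fy=6,interpolation=cv2.INTER_CUBIC))
```

```text
[ 0.46680494 -0.12748716  0.03321648] [-0.45999522 -1.90058433 -5.2001368 ] [ 2.22769526  2.20284959 -0.01737671]
[-0.002  0.014  0.006 -1.249  0.034  0.139]
```

View pics/w11.png

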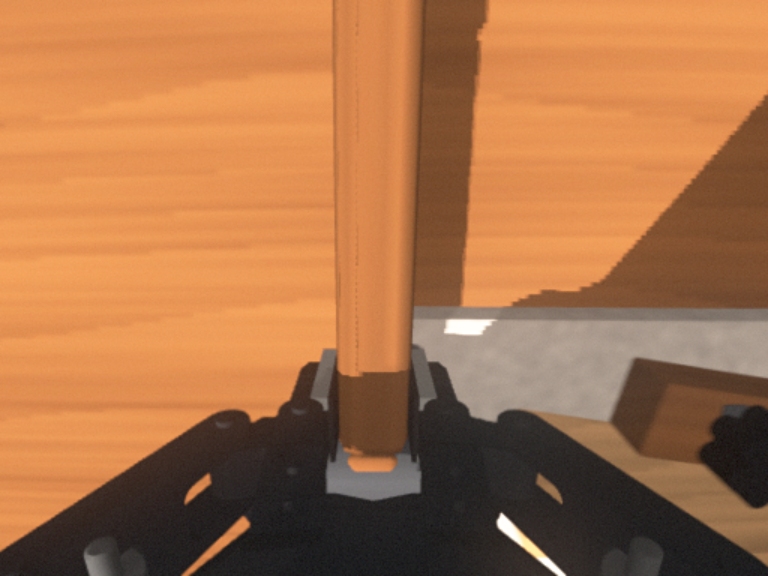

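View pics/t11.png

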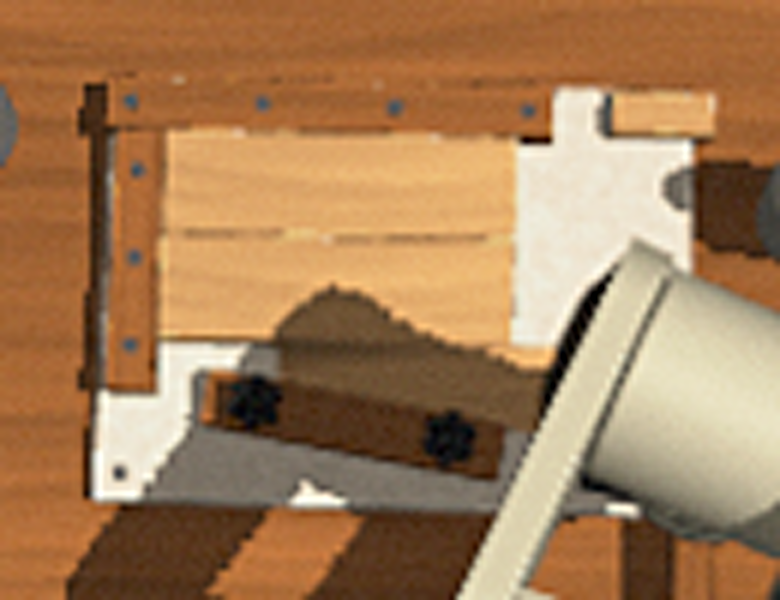

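Request:
apply_moves:
  increments: [0,0.014,0.006,0,0,0,0,0,0.014,0.006,1.2,0,0.1,0,0,0.014,0.006,2.4,0,0.1,0]

```text
time: 15.5
tcp_pos: [0.4657, -0.1055, 0.0318]
ee_rot: [2.241, 2.201, -0.012]
force: [-51.8, -115.8, 16.0]
opening: 0.0228
```

Request:
apply_moves:
  increments: [0,0,0,-1,0,0,0,0,0,0,-2,0,0,0,0,0,0,-2,0,0,0]

```text
time: 15.8
tcp_pos: [0.4654, -0.1255, 0.0319]
ee_rot: [2.241, 2.2, -0.012]
force: [-0.3, -0.4, -4.1]
opening: 0.0228
```

That last tap read higher than I wanted: 116 N on y, and about 128 N as a vector. The wedge only moved about 1 mm, so it's seated. I'll do one light confirming tap and keep the force low.

Request:
apply_moves:
  increments: [0,0,0,1,0,0,0,0,0,0,1.5,0,0,0,0,0,0,1.7,0,0,0,0,0,0,1.85,0,0,0]

```text
time: 16.2
tcp_pos: [0.4654, -0.1076, 0.0319]
ee_rot: [2.239, 2.2, -0.016]
force: [-8.3, -24.9, -3.7]
opening: 0.0228
```

Request:
apply_moves:
  increments: [0,0,0,-1,0,0,0,0,0,0,-3,0,0,0,0,0,0,-7,0,0,0,0,0,0,-10.5,0,0,0,0,0,0,-10.7,1,0,0,0,0,0,-10.7,1.5,0,0,0,0,0,-10.7,1.5,0,0]

```text
time: 16.9
tcp_pos: [0.479, -0.2141, 0.0326]
ee_rot: [2.238, 2.202, -0.015]
force: [-1.3, -0.6, -4.9]
opening: 0.0228
```

Run:
```python
from h import *
s=robot.get_state(); m=robot.camera_model("wrist"); p,d=robot.camera("wrist"); C=cloud(m,d)
print(s["tcp_pos"],s["ee_rot"],s["force"])
for v in range(5,240,25): print(v,C[v,248].round(4))
# handle axis
for v in (20,120,220):
    r=np.nonzero((C[v,:,2]>.045)&(C[v,:,2]<.075)&(abs(np.arange(512)-248)<60))[0]; print(v,C[v,r].mean(0).round(4))
print(inc([0.483,-0.215,0.0095],down(np.radians(89.0))).round(3))
cv2.imwrite("pics/w12.png",cv2.resize(cv2.cvtColor(p,cv2.COLOR_RGB2BGR),(768,576)))
```

```text
[ 0.47904575 -0.21411569  0.03257491] [ 2.23849836  2.20152499 -0.01542237] [-1.29518051 -0.55197854 -4.9399827 ]
5 [ 0.3688 -0.2112  0.0578]
30 [ 0.377  -0.2114  0.0568]
55 [ 0.3862 -0.2115  0.0589]
80 [ 0.395  -0.2117  0.0572]
105 [ 0.4045 -0.2119  0.0571]
130 [ 0.4144 -0.2121  0.0569]
155 [ 0.4246 -0.2122  0.058 ]
180 [ 0.4354 -0.2124  0.0581]
205 [ 0.4466 -0.2126  0.0587]
230 [ 0.4588 -0.2129  0.0581]
20 [ 0.3737 -0.2098  0.0571]
120 [ 0.4104 -0.2111  0.0571]
220 [ 0.4542 -0.2124  0.0573]
[-6.000e-03  8.000e-03  1.000e-03 -8.800e-02  4.480e-01  2.302e+00]
```

View pics/w12.png

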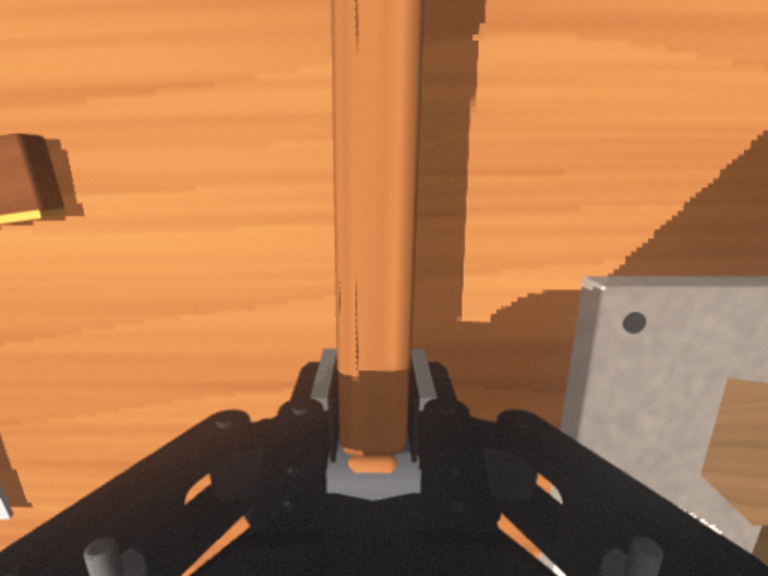

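The hammer is level in the hand with clear bench beneath it. Lowering and releasing.

Request:
apply_moves:
  increments: [-0.006,0.008,0,0,0,1,0,-0.006,0.008,0,0,0,1.8,0,-0.006,0.008,0,0,0,2.25,0,-0.006,0.008,0,0,0,2.35,0,-0.006,0.008,0,0,0,2.35,0]

```text
time: 17.45
tcp_pos: [0.4783, -0.2136, 0.0093]
ee_rot: [-2.239, -2.203, 0.0]
force: [-5.2, 4.7, 9.9]
opening: 0.0223
```

Request:
apply_moves:
  increments: [0,0,0,0,0,0,35,0,0,0,0,0,0,60,0,0,0,0,0,-0.2,80,0,0,0,0,0,-0.5,100,0,0,0,0,0,-0.5,100,0,0,0,0,0,-3,100,0,0,0,0,0,-8,100,0,0,0,0,0,-13,100]

```text
time: 18.25
tcp_pos: [0.4778, -0.2133, 0.1404]
ee_rot: [-2.238, -2.202, 0.001]
force: [1.1, -1.4, 0.2]
opening: 0.0854
```

Request:
apply_moves:
  increments: [0,0,0,0,0,-5,100,0,0,0,0,-5,-9,100,0,0,0,0,-10,-9,100,0,0,0,0,-12,-9,100,0,0,0,0,-12,-9,100]

```text
time: 18.75
tcp_pos: [0.3556, -0.2114, 0.2317]
ee_rot: [2.241, 2.202, -0.001]
force: [0.3, -0.5, 1.1]
opening: 0.0853
```

Run:
```python
from h import *
s=robot.get_state(); m=robot.camera_model("wrist"); p,d=robot.camera("wrist"); np.savez("w13.npz",p=p,d=d,**m)
print(s["tcp_pos"],s["time"])
print([(np.round(x["point"],4),round(x["confidence"],2)) for n in ("hammer_head","wedge_head","end_stop","board_near","board_far") for x in robot.mark_of("wrist",n)[:1]])
cv2.imwrite("pics/w13.png",cv2.resize(cv2.cvtColor(p,cv2.COLOR_RGB2BGR),(768,576)))
```

```text
[ 0.35559452 -0.2114319   0.23169211] 18.75
[(array([ 0.513 , -0.2158,  0.0164]), 0.88), (array([ 0.2862, -0.2688,  0.016 ]), 0.64), (array([0.606 , 0.1717, 0.0443]), 0.83)]
```

View pics/w13.png

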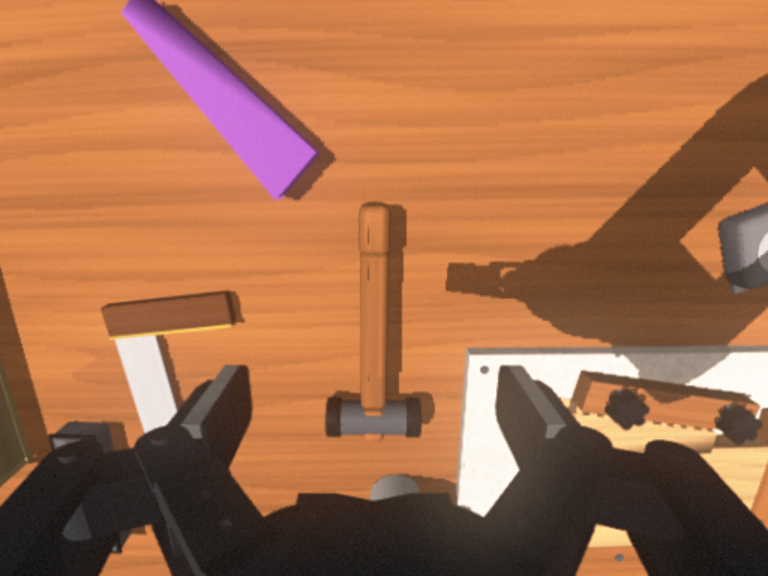

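The hammer lies flat with its head at px (375,417), off the base. I'll check the clamp from above.

Request:
apply_moves:
  increments: [0,0,0,0,0,-5,100,0,0,1.57,21,21,-6,100,0,0,1.57,21,21,-6,100,0,0,1.57,21,21,-6,100,0,0,1.57,21,21,-6,100,0,0,1.57,21,21,-6,100,0,0,1.57,21,21,-6,100,0,0,1.57,21,21,-6,100]

```text
time: 19.85
tcp_pos: [0.5726, -0.0037, 0.2893]
ee_rot: [-2.975, -0.999, 0.004]
force: [0.7, -0.6, 0.3]
opening: 0.0852
```

Request:
apply_moves:
  increments: [0,0,0.5,0,0,0,100,0,0,0.5,0,0,0,100,0,0,0.5,0,0,0,100,0,0,0.5,0,0,0,100]

```text
time: 20.25
tcp_pos: [0.5732, -0.003, 0.2884]
ee_rot: [-3.131, -0.224, 0.007]
force: [0.4, -0.6, -0.6]
opening: 0.0858
```

Run:
```python
from h import *
s=robot.get_state(); m=robot.camera_model("wrist"); p,d=robot.camera("wrist"); np.savez("w14.npz",p=p,d=d,**m)
print(s["tcp_pos"],s["ee_rot"],s["time"])
cv2.imwrite("pics/w14.png",cv2.resize(cv2.cvtColor(p,cv2.COLOR_RGB2BGR),(768,576),interpolation=cv2.INTER_CUBIC))
```

```text
[ 0.57319869 -0.00301991  0.28840696] [-3.13111409 -0.22447552  0.00707004] 20.25
```

View pics/w14.png

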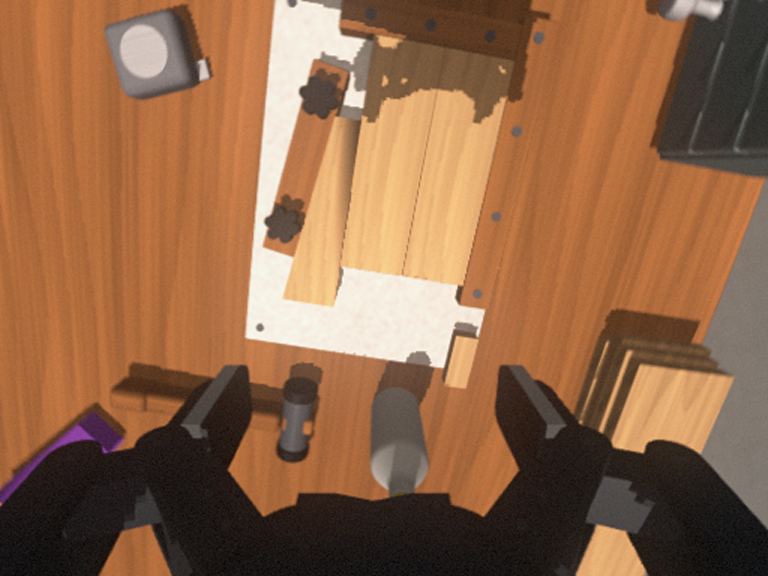

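Run:
```python
import numpy as np,cv2
p=np.load("w14.npz")["p"]; cv2.imwrite("pics/w14c.png",cv2.resize(cv2.cvtColor(p[20:215,165:345],cv2.COLOR_RGB2BGR),(540,585),interpolation=cv2.INTER_CUBIC))
```

```text
(no output)
```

View pics/w14c.png

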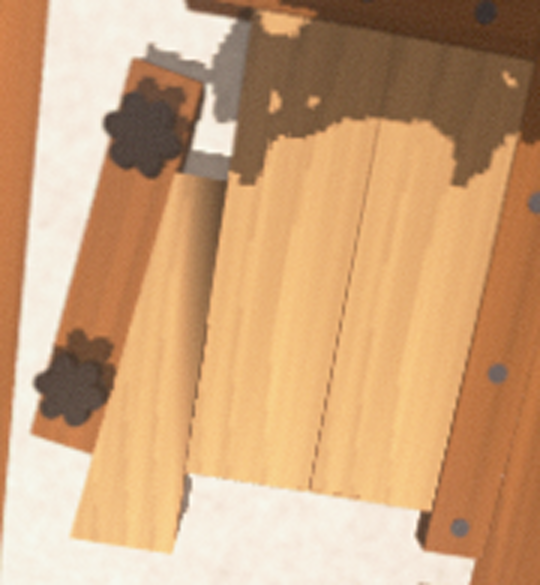

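The joint and the fence gap are both closed, the board ends are level at the stop, and the wedge is snug between cleat and board. Handing in.

```bash
python3 -c "
from plant import robot
print(robot.close_job())"
```

```text
the job is handed in; nothing more can be done
None
```

I finished the job and handed it in at about 20 s of the 72 s, but one tap may have gone over the 120 N wrist-force limit.

**What I did:**
- I slid both boards to the end stop together with the half-open fingers.
- I took the brown hammer and tapped the wedge in, drawing back between taps, until it stopped advancing.
- I gave it one light confirming tap (about 25 N), and the wedge did not visibly move.
- I laid the hammer flat on the bench just beyond the wide end of the wedge, off the clamping board.

**Last checks:** the final wrist picture shows:
- both board ends level at the end stop;
- the joint and the fence gap closed to within what the picture can resolve;
- the wedge tight between cleat and near board;
- the hammer lying flat, and the glue and offcut where they were.

**Possible failure:** on the last hard tap the end-of-call force reading was (-52, -116, 16) N. Each component is under 120 N, but the vector sum is about 128 N. If the limit is judged on the vector sum, the run may have failed there. I set that stroke too deep after the wedge had already seated.

**Not measured:** I judged the wedge's clamping force only from the hard stop it gave the hammer. I did not measure the 30 N directly.

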